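Tare the dial scale for an empty sorting tray

ROBOT

A 6-joint arm with a two-finger parallel gripper is mounted at the origin on the work surface. World frame = base frame: x ahead of the robot, y to its left, z up, the work surface at z = 0. Lengths are in m, angles in degrees, forces in N, time in s.
With the tool pointing down it reaches from about 0.35 to 0.875 m from the base axis. Payload 4.2 kg.
Tool frame: the origin (TCP) lies on the mounting face of the last link; the fingertips stand 182 mm ahead of it and the grasp point (between the pads) lies 164 mm ahead of it (r.tcp_to_grasp is the distance from the TCP to the grasp point, in m); z points along the fingers, y is the line along which they close (so a half turn about z gives the same grasp; the last joint's range is limited). The gripper opens to 87 mm and grips with 3 to 60 N. Pads are 19 mm wide; open, the fingers measure 117 mm over their backs; the gripper's body (75 mm by 190 mm) begins 51 mm behind the grasp point.
Start: joints at [-61.1, 22.042, 0.453, 0, -68.411, -14.817], TCP at [0.152, -0.606, 0.405] pointing down, gripper open.
Joint ranges: [-179.83, 179.83], [-69.29, 118.12], [-61.27, 80.66], [-181.25, 117.63], [-171.15, -9.14], [-177.46, 177.46]. Speed limits (degrees/s): [159.86, 159.86, 180, 180, 180, 180].

INTERFACE

Orientations are given as a 3x3 rotation matrix whose columns are the frame's x, y, z axes.
In Python, from station import sense, eyes, r gives the robot as it stands.
- The arm moves only by the tool jog_arm, never from a script. Its argument "increments" is a list of rows, each a list of 4 numbers: the shift along the tool's x, y, z normalised to -1 to 1, where 1 is 0.02 m, then the turn about the tool's z normalised to -1 to 1, where 1 is 0.08 rad. A call has 1 to 10 rows; each row shifts and turns the commanded pose from where the row before left it, along the tool's axes as they then stand; what a row does not reach is not made up. A row lasts 1/10 s, in which the tool goes at most 50 mm and 8.59 degrees, less where a joint would pass 70% of its speed; a pose out of reach is approached as far as the arm can. A call with a number of a shift or a turn outside -1 to 1 is refused whole. A call with a gripper value outside its range is refused whole. "grip" is the finger opening in mm, from 0 to 87, set as the call begins (left out, the last holds). The fingers move at their own pace and stop on an object; the grip force is fixed at half the most. Time passes only in rows, so rows that do not move let the fingers close. It gives the time, the measured TCP pose, the force, the opening and the grip force at its end, in the units of the state.
- sense(): the state, without advancing time (a new reading comes with each control period).
- eyes.capture(name): name is "scene" or "top"; returns the picture (480x640x3 uint8, blue, green, red); there is no depth.
- eyes.get_calibration(name): a dict with "camera_matrix" (3x3 intrinsics, pixels), "k1" (the pictures are not rectified: a ray, as slopes to the right and down, at radius r is drawn at 1 + k1 r^2 times it, then the intrinsics apply), "R" (3x3) and "t" (3): a world point X has camera coordinates R X + t. Camera axes: x right, y down, z forward; pixel columns grow to the right and rows downward; lengths in m; the calibration is good to about 2 mm. A picture is of the moment at which its call begins. get_calibration takes no time and is no camera call.
- r.finish_job(): hands the job in; it is judged then, once.
Trained networks look in the newest picture that a camera, given by its name, has taken for a name from the list of things; names that differ only in an ending like _2 or _b are one class to them, and where a whole thing is asked for, a point or a joint stands for the part that bears it (a point fixed in the world has none). Each returns a list of dicts, best first, with "conf" (0 to 1); they miss things now and then, are a little off and sometimes report something else, mostly with a low value. They report only what shows in the picture. A call takes as long as a camera call.
- eyes.spot_in(camera, name): "centre" ([x, y, z] in m, in world coordinates, good to about 4 mm: the middle of the surface that is visible of it).
- eyes.outline_of(camera, name): "mask" (480x640 bool, what is visible of it).
The state is a dict: "time_s": time; "joints": joint angles; "joint_velocities": joint speeds; "effort": joint torques, N m; "tcp_pos": TCP position; "ee_rot": TCP orientation; "wrist_force": force on the tool from outside, world axes, zero at the start; "moment": the same for the moment, N m; "gripper_width": opening from 0.0 (shut) to 1.0 (fully open); "gripper_force": force on a finger pad.
Only numpy, scipy, OpenCV 4.12 (cv2) and the standard library are available. Lean on these libraries where they do the work, as an engineer would, in place of code of your own. Each camera call takes 0.05 s, during which the arm holds its last target. There are 200 camera calls.

TASK

Tare the packing bench's dial scale for the empty wooden tray: set the tray (the one with the raised middle board) down gently and upright in the middle of the weighing platform and let go of it. Then turn the dial's bezel by its lugs, either way round, until the wedge-shaped zero mark stands right at the tip of the pointer. Leave the tray on the scale, and leave all the other things on the bench where they are.

Things in the scene. Friction and masses are not known exactly. Their poses are not given: they have to be found in the camera images.
- scale: grey housing of the dial scale, 230 mm (its x) by 410 mm (its y) by 55 mm tall, stands fixed on the table; origin at the centre of its underside, z up. The weighing platform is on its +y half and the round dial lies face up on its -y half, its centre 105 mm from the origin along -y
- pan_top (a point): centre of the top of the weighing platform, a plain steel plate 170 mm (scale x) by 150 mm (scale y), 77 mm above the table when empty; it sinks a few mm on its spring under load
- pan (a joint): how far the platform has sunk under load, m (0 empty, stop at 0.014). About 4 to 8 mm under the tray
- dial_center (a point): on the dial's axis, level with the bezel rim's top (69 mm above the table); axes as scale. The bezel is an aluminium ring of 170 mm diameter with four equal upright lugs, at 45, 135, 225 and 315 degrees from the zero mark; each lug reaches from 72 to 94 mm from the axis, is 12 mm thick and stands 32 mm above the rim (69 to 101 mm above the table)
- bezel (a joint): angle of the dial's bezel, rad, growing clockwise seen from above; no end stops; it stays where it is left (about 2 N at a lug turn it). It carries the lugs and the white dial face with the zero mark; at 0 (or any full turn) the zero mark points from the axis along the scale's +x
- pointer (a joint): angle of the dial's pointer, rad, clockwise seen from above as for the bezel; at 0 (no load) its thin end points along the scale's +x. It turns with the load on the platform, 0.25 rad for each mm of sinking. It lies sunk under the clear cover, level with the rim, inside the bezel
- zero_mark (a point): inner end of the zero mark, 56 mm from the dial's axis; the zero mark is the only black wedge on the white face, its point inwards; the other 39 marks are plain strokes 9 degrees apart
- pointer_tip (a point): tip of the pointer, 56 mm from the dial's axis: the long thin end of the dark steel pointer (the short end carries a round disc)
- tray: the empty wooden tray: 160 mm (its x) by 120 mm (its y), walls 8 mm thick and 45 mm high, a 12 mm thick middle board along its x that parts it in two and stands up to 85 mm above its underside, to carry it by; 0.35 to 0.7 kg; origin at the centre of its underside, z up
- bolt_tray: a wooden tray of the same outside, 160 by 120 by 45 mm, with no middle board and full of bolts, heavy; origin at the centre of its underside; to be left alone
- bottle: tall white bottle, 66 mm diameter, 190 mm tall, beside the dial, on the far or the near side of the scale; origin at its underside; to be left alone
- film_roll: white roll of film standing on end, 80 mm diameter, 150 mm tall, on the far side of the scale; origin at its underside; to be left alone
- can: plain metal can, 74 mm diameter, 100 mm tall, beside the dial on the side where the bottle is not; origin at its underside; to be left alone
- wrench: steel wrench, 160 mm long along its x, lying on the near side of the scale; origin at the middle of its underside; to be left alone
- tape: cardboard-brown roll of tape lying flat, 110 mm outside diameter, 48 mm high; origin at its underside; to be left alone
- carton: small carton, 100 (its x) by 140 by 90 mm tall; origin at its underside; to be left alone

How it is judged:
By the outcome, as a careful person would: the job done as asked, in the order asked, and still so for the second after the job is handed in, with the robot touching nothing.
It also fails if it takes over 58 s, if anything falls off the work surface, if the arm or the gripper's body presses on something with over 40 N, if the wrist force passes 120 N, or if a joint passes its speed limit or range.

## Working session

There is one attempt and no reset: what is moved stays moved. The work goes in short steps, Python scripts to look and compute and a tool call to move; the robot and the scene stay as the last step left them, time stands still between calls to the robot, and variables do not carry over. Pictures are saved under pics/ and viewed, at most 10 in all, crops included, and the job is handed in when it is done.

Besides the shell and the picture viewer there is one more tool, called as name([rows], argument=value, ...), one row to a line, values as JSON. jog_arm: Moves the arm, as the interface text tells. Its arguments: {"type":"object","properties":{"increments":{"type":"array"},"grip":{"type":"number"}},"required":["increments"]}

```bash
mkdir -p pics
cat > h.py <<'E'
import numpy as np, cv2
from station import sense, eyes, r
def cal(n):
    c=eyes.get_calibration(n); return np.array(c["camera_matrix"]),c["k1"],np.array(c["R"]),np.array(c["t"])
def proj(n,X):
    K,k,R,t=cal(n); p=np.atleast_2d(X)@R.T+t; s=p[:,:2]/p[:,2:]; s=s*(1+k*(s**2).sum(1,keepdims=True))
    return s@K[:2,:2].T+K[:2,2]
def back(n,uv,z):
    K,k,R,t=cal(n); uv=np.atleast_2d(np.array(uv,float)); d=np.array([k,0,0,0.,0])
    s=cv2.undistortPoints(uv[:,None],K,d)[:,0]
    ray=np.c_[s,np.ones(len(s))]@R; o=-R.T@t
    return o+ray*((z-o[2])/ray[:,2])[:,None]
E
python3 - <<'E'
from h import *
for n in("scene","top"):
    cv2.imwrite(f"pics/{n}0.png",eyes.capture(n)); K,k,R,t=cal(n); print(n,K[0,0],k,(-R.T@t).round(3),R[2].round(2))
    for o in["scale","pan_top","dial_center","zero_mark","pointer_tip","tray","bolt_tray","bottle","film_roll","can","wrench","tape","carton"]:
        try: print(o,[(np.round(d["centre"],3).tolist(),round(d["conf"],2)) for d in eyes.spot_in(n,o)[:2]])
        except Exception as e: print(o,e)
s=sense();print(s["time_s"],np.round(s["ee_rot"],3).tolist())
E
```

```text
scene 592.0843547023985 -0.19392873170089578 [1.144 0.8   0.898] [-0.44 -0.63 -0.64]
scale [([0.594, 0.09, 0.067], 0.69)]
pan_top [([0.568, 0.13, 0.082], 0.83), ([0.717, 0.414, 0.088], 0.72)]
dial_center [([0.588, 0.094, 0.062], 0.73)]
zero_mark [([0.581, -0.09, 0.064], 0.8)]
pointer_tip [([0.577, -0.085, 0.069], 0.46)]
tray [([0.464, -0.393, 0.042], 0.68)]
bolt_tray [([0.492, 0.409, 0.03], 0.59)]
bottle [([0.76, -0.064, 0.108], 0.88)]
film_roll [([0.755, 0.072, 0.111], 0.66), ([0.576, -0.089, 0.065], 0.2)]
can [([0.41, -0.052, 0.074], 0.87)]
wrench [([0.356, 0.151, 0.009], 0.67)]
tape [([0.702, -0.331, 0.037], 0.74), ([0.576, -0.088, 0.06], 0.21)]
carton [([0.716, 0.414, 0.089], 0.68)]
top 438.2158030341121 -0.059622592413995694 [0.503 0.018 0.964] [ 0.05 -0.02 -1.  ]
scale [([0.57, 0.02, 0.057], 0.98)]
pan_top [([0.564, 0.121, 0.077], 0.65)]
dial_center [([0.565, 0.02, 0.062], 0.84), ([0.373, 0.147, 0.005], 0.62)]
zero_mark [([0.575, -0.084, 0.062], 0.67)]
pointer_tip [([0.735, -0.072, 0.127], 0.44)]
tray [([0.45, -0.394, 0.036], 0.64), ([0.698, -0.344, 0.047], 0.16)]
bolt_tray [([0.479, 0.406, 0.036], 0.95), ([0.563, 0.12, 0.077], 0.34)]
bottle [([0.734, -0.075, 0.128], 0.63), ([0.704, 0.383, 0.089], 0.53)]
film_roll [([0.725, 0.041, 0.148], 0.6)]
can [([0.403, -0.071, 0.102], 0.86)]
wrench [([0.375, 0.144, 0.006], 0.58), ([0.565, 0.119, 0.076], 0.19)]
tape [([0.694, -0.345, 0.045], 0.78)]
carton [([0.704, 0.386, 0.088], 0.75)]
1.4 [[-0.97, -0.243, 0.0], [-0.243, 0.97, -0.0], [-0.0, -0.0, -1.0]]
```

View pics/scene0.png

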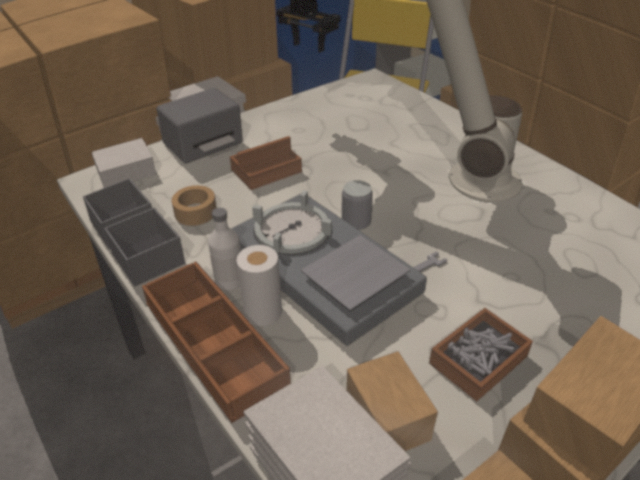

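View pics/top0.png

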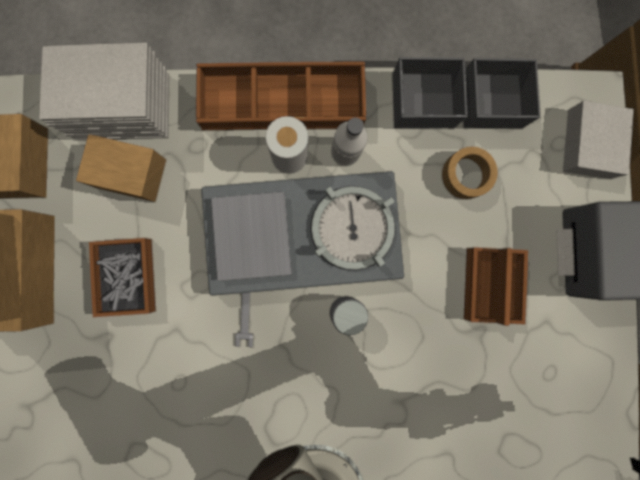

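The top view shows the platform at (252,236), the dial at (353,228) with its pointer up towards (350,203), the can at (350,315), the bottle at (350,140) and the tray at (497,286) with its board along world x.

Run:
```python
from h import *
im=eyes.capture("top")
a=cv2.resize(im[175:285,300:410],(600,600),interpolation=cv2.INTER_CUBIC)
b=cv2.resize(im[235:335,462:532],None,fx=5.7,fy=5.7,interpolation=cv2.INTER_CUBIC)
b=cv2.resize(im[236:336,462:532],(200*2,600))[:, :]
c=np.zeros((600,800,3),np.uint8); c[:,:400]=cv2.resize(a,(400,400)).repeat(1,0) if 0 else 0
c[:400,:400]=cv2.resize(im[175:285,300:410],(400,400),interpolation=cv2.INTER_CUBIC)
c[:571,400:]=cv2.resize(im[236:336,462:532],(400,571),interpolation=cv2.INTER_CUBIC)
cv2.imwrite("pics/z.png",c)
for n,z in(("scale",.055),("pan_top",.077),("tray",.045),("bolt_tray",.045)):
    d=eyes.outline_of("top",n)
    if not d: print(n,"none");continue
    m=d[0]["mask"].astype(np.uint8); cs=max(cv2.findContours(m,0,1)[0],key=cv2.contourArea)
    bx=cv2.boxPoints(cv2.minAreaRect(cs)); X=back("top",bx,z)[:,:2]
    print(n,d[0]["conf"],bx.round(1).tolist(),X.round(4).tolist(),X.mean(0).round(4),[ (np.linalg.norm(X[i+1]-X[i]).round(4),np.degrees(np.arctan2(*(X[i+1]-X[i])[::-1])).round(1)) for i in(0,1)])
```

```text
scale 0.7 [[200.0, 186.39999389648438], [395.0, 170.1999969482422], [404.0, 279.20001220703125], [209.0, 295.29998779296875]] [[0.6685, 0.2309], [0.6977, -0.1786], [0.4684, -0.1917], [0.4417, 0.2131]] [0.5691 0.0184] [(np.float64(0.4105), np.float64(-85.9)), (np.float64(0.2296), np.float64(-176.7))]
pan_top 0.69 [[210.6999969482422, 196.8000030517578], [283.70001220703125, 190.8000030517578], [290.5, 274.29998779296875], [217.60000610351562, 280.29998779296875]] [[0.6428, 0.2038], [0.6529, 0.0553], [0.483, 0.0437], [0.4733, 0.1909]] [0.563  0.1234] [(np.float64(0.1489), np.float64(-86.1)), (np.float64(0.1702), np.float64(-176.1))]
tray 0.69 [[461.79998779296875, 323.20001220703125], [465.0, 245.1999969482422], [529.0, 247.8000030517578], [525.7999877929688, 325.8999938964844]] [[0.3726, -0.3155], [0.5378, -0.3272], [0.5299, -0.4683], [0.3631, -0.4556]] [ 0.4509 -0.3917] [(np.float64(0.1655), np.float64(-4.0)), (np.float64(0.1414), np.float64(-93.2))]
bolt_tray 0.66 [[88.5, 239.5], [151.89999389648438, 236.5], [155.60000610351562, 313.79998779296875], [92.19999694824219, 316.79998779296875]] [[0.5615, 0.4706], [0.5659, 0.335], [0.4041, 0.3274], [0.399, 0.4621]] [0.4826 0.3988] [(np.float64(0.1357), np.float64(-88.1)), (np.float64(0.1619), np.float64(-177.3))]
```

View pics/z.png

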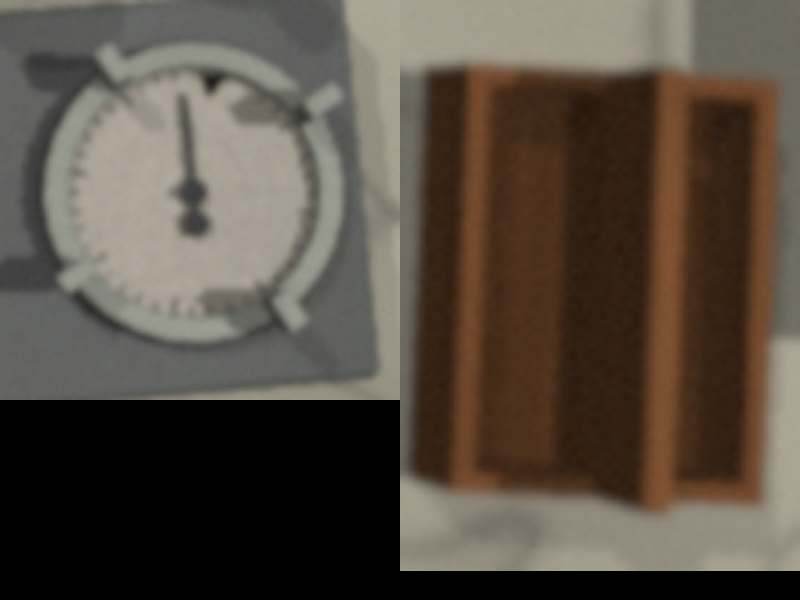

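```bash
python3 - <<'E'
from h import *
f=lambda P,o,s:np.array(P)/s+o-0.5*(1-1/s)
def show(n,P,z,o=(462,236),s=5.714):
    X=back("top",f(P,np.array(o),s),z)[:,:2]; print(n,X.round(4).tolist(),X.mean(0).round(4)); return X
a=show("rim",[(470,68),(778,80),(762,500),(452,488)],.045)
b=show("board",[(658,70),(688,72),(674,508),(642,508)],.085)
# left offset of crop is 400
E
sed -i 's/x/x/' h.py
python3 - <<'E'
import sys; sys.path.insert(0,'.')
from h import *
f=lambda P,o,s:(np.array(P)-[400,0])/s+o-0.5*(1-1/s)
for n,P,z in(("rim",[(470,68),(778,80),(762,500),(452,488)],.045),("board",[(658,70),(688,72),(674,508),(642,508)],.085)):
    X=back("top",f(P,np.array([462,236]),5.714),z)[:,:2]; print(n,X.round(4).tolist(),X.mean(0).round(4),[np.degrees(np.arctan2(*(X[i]-X[j])[::-1])).round(1) for i,j in((0,3),(1,2))])
X=back("top",np.array([(195,193),(212,80),(183,95)])/3.636+[300,175],.069);print(X.round(4).tolist())
s=sense();print(s["tcp_pos"],s["joints"])
E
```

```text
rim [[0.5301, -0.5017], [0.5236, -0.6255], [0.3642, -0.6129], [0.3726, -0.4892]] [ 0.4476 -0.5573]
board [[0.5271, -0.5509], [0.5262, -0.5625], [0.3685, -0.5513], [0.3689, -0.539]] [ 0.4477 -0.5509]
rim [[0.5325, -0.3462], [0.5262, -0.4653], [0.3691, -0.4539], [0.3769, -0.3349]] [ 0.4512 -0.4001] [np.float64(-4.2), np.float64(-4.1)]
board [[0.5295, -0.3996], [0.5286, -0.4107], [0.3731, -0.4006], [0.3734, -0.3888]] [ 0.4511 -0.3999] [np.float64(-3.9), np.float64(-3.7)]
[[0.5754, -0.0868, 0.069], [0.6395, -0.0978, 0.069], [0.6312, -0.0811, 0.069]]
[ 0.15209697 -0.60618042  0.40474519] [-6.11004440e+01  2.20411806e+01  4.51869930e-01 -1.91541089e-03
 -6.84115656e+01 -1.48171662e+01]
```

jog_arm([
  [-1,0.4,0,0],
  [-1,0.4,0,0],
  [-1,0.4,0,0],
  [-1,0.4,0,0],
  [-1,0.4,0,0],
  [-1,0.4,0,0],
  [-1,0.4,0,0],
  [-1,0.4,0,0],
  [-1,0.4,0,0],
  [-1,0.4,0,0],
], grip=60)

```text
time_s: 2.65
tcp_pos: [0.3273, -0.4793, 0.4049]
ee_rot: [[-0.97, -0.243, 0.0], [-0.243, 0.97, -0.0], [-0.0, -0.0, -1.0]]
wrist_force: [1.0, 0.5, 0.3]
gripper_width: 0.692
gripper_force: 0.0
```

jog_arm([
  [-1,0.34,0,0],
  [-1,0.34,0,0],
  [-1,0.34,0,0],
  [-1,0.34,0,0],
  [-1,0.34,0,0],
  [-1,0.34,0,0],
  [-1,0.34,0,0],
  [0,0,0,1],
  [0,0,0,1],
  [0,0,0,1],
])

```text
time_s: 3.65
tcp_pos: [0.4511, -0.3995, 0.4047]
ee_rot: [[-1.0, -0.003, -0.0], [-0.003, 1.0, 0.0], [0.0, 0.0, -1.0]]
wrist_force: [0.1, -1.5, -0.7]
gripper_width: 0.692
gripper_force: 0.0
```

```bash
cat >> h.py <<'E'
def go(x,y,z,yaw):
    """units left (tool x,y,z at the present axes, turn) to the TCP pose; yaw of tool y, deg; turn last"""
    s=sense(); R=np.array(s["ee_rot"]); d=np.array([x,y,z])-s["tcp_pos"]
    cur=np.degrees(np.arctan2(R[1,1],R[0,1])); w=(cur-yaw+90)%180-90
    # axes after turn
    a=np.radians(cur-w); Y=np.array([np.cos(a),np.sin(a),0]); Z=np.array([0,0,-1.]); R2=np.c_[np.cross(Y,Z),Y,Z]
    print("t",round(s["time_s"],2),"tcp",np.round(s["tcp_pos"],4),"yaw",cur.round(2),"now",(R.T@d/.02).round(2),"after turn",(R2.T@d/.02).round(2),"turn",round(np.radians(w)/.08,2),"j6",round(s["joints"][5],1),"F",np.round(s["wrist_force"],1),"w",round(s["gripper_width"]*87,1),"gf",round(s["gripper_force"],1),"tilt",R[2].round(4))
E
python3 -c "
from h import *
go(.451,-.400,.233,86)"
```

```text
t 3.65 tcp [ 0.4511 -0.3995  0.4047] yaw 90.17 now [ 0.   -0.03  8.58] after turn [ 0.   -0.03  8.58] turn 0.91 j6 -63.7 F [ 0.1 -1.5 -0.7] w 60.2 gf 0.0 tilt [ 1.e-04  0.e+00 -1.e+00]
```

jog_arm([
  [0,0,1,0.9],
  [0,0,1,0],
  [0,0,1,0],
  [0,0,1,0],
  [0,0,1,0],
  [0,0,1,0],
  [0,0,1,0],
  [0,0,1,0],
  [0,0,0.6,0],
  [0,0,0,0],
])

```text
time_s: 4.65
tcp_pos: [0.4504, -0.3995, 0.231]
ee_rot: [[-0.998, 0.066, -0.003], [0.066, 0.998, 0.002], [0.003, 0.002, -1.0]]
wrist_force: [-0.0, 0.6, -0.5]
gripper_width: 0.689
gripper_force: 0.0
```

jog_arm([
  [0,0,0,0],
  [0,0,0,0],
  [0,0,0,0],
  [0,0,0,0],
  [0,0,0,0],
  [0,0,0,0],
  [0,0,0,0],
  [0,0,0,0],
], grip=0)

```text
time_s: 5.45
tcp_pos: [0.4509, -0.3999, 0.2329]
ee_rot: [[-0.998, 0.066, 0.0], [0.066, 0.998, -0.001], [-0.0, -0.001, -1.0]]
wrist_force: [-0.8, -0.8, 0.5]
gripper_width: 0.137
gripper_force: 30.0
```

```bash
python3 -c "
from h import *
go(.563,.1234,.330,93.8)
print([d['centre'] for d in [*(eyes.capture('top') is None or eyes.spot_in('top','tray'))]][:1])"
```

```text
t 5.45 tcp [ 0.4509 -0.3999  0.2329] yaw 86.2 now [-3.86 26.48 -4.87] after turn [-7.33 25.74 -4.85] turn -1.66 j6 -67.6 F [-0.8 -0.8  0.5] w 11.9 gf 30.0 tilt [-5.e-04 -6.e-04 -1.e+00]
[[0.5806, -0.0866, 0.0603]]
```

jog_arm([
  [0,0,-0.5,0],
  [0,0,-1,0],
  [0,0,-1,0],
  [0,0,-1,0],
  [0,0,-1,0],
  [0,0,-1,0],
  [0,0,-1,-0.4],
  [0,0,-0.5,-0.6],
  [0,0,0,-0.6],
  [0,0,0,0],
])

```text
time_s: 6.55
tcp_pos: [0.4502, -0.399, 0.3717]
ee_rot: [[-0.998, -0.061, -0.002], [-0.061, 0.998, 0.003], [0.002, 0.003, -1.0]]
wrist_force: [-0.0, 0.9, -6.2]
gripper_width: 0.137
gripper_force: 30.0
```

```bash
python3 -c "
from h import *
go(.563,.1234,.330,93.8)"
```

```text
t 6.55 tcp [ 0.4502 -0.399   0.3717] yaw 93.51 now [-7.23 25.72  2.15] after turn [-7.36 25.69  2.08] turn -0.06 j6 -60.3 F [-0.   0.9 -6.2] w 11.9 gf 30.0 tilt [ 0.0021  0.003  -1.    ]
```

jog_arm([
  [-0.1,0.3,0,0],
  [-0.2,0.7,0,0],
  [-0.3,1,0,0],
  [-0.3,1,0,0],
  [-0.3,1,0,0],
  [-0.3,1,0,0],
  [-0.3,1,0,0],
  [-0.3,1,0,0],
  [-0.3,1,0,0],
  [-0.3,1,0,0],
])

```text
time_s: 7.55
tcp_pos: [0.4934, -0.2147, 0.3724]
ee_rot: [[-0.998, -0.062, -0.001], [-0.062, 0.998, 0.001], [0.001, 0.001, -1.0]]
wrist_force: [-0.0, 0.2, -6.9]
gripper_width: 0.135
gripper_force: 30.0
```

jog_arm([
  [-0.3,1,0,0],
  [-0.3,1,0,0],
  [-0.3,1,0,0],
  [-0.3,1,0,0],
  [-0.3,1,0,0],
  [-0.3,1,0,0],
  [-0.3,1,0,0],
  [-0.3,1,0,0],
  [-0.3,1,0,0],
  [-0.3,1,0,0],
])

```text
time_s: 8.55
tcp_pos: [0.5405, -0.0116, 0.3724]
ee_rot: [[-0.998, -0.062, -0.001], [-0.062, 0.998, 0.0], [0.001, 0.0, -1.0]]
wrist_force: [1.1, 0.3, -7.2]
gripper_width: 0.136
gripper_force: 30.0
```

jog_arm([
  [-0.3,1,0,0],
  [-0.3,1,0,0],
  [-0.3,1,0,0],
  [-0.3,1,0,0],
  [-0.2,1,0,0],
  [0,0.7,0,0],
  [0,0.4,0,0],
  [0,0,0,0],
  [0,0,0,0],
])

```text
time_s: 9.45
tcp_pos: [0.5612, 0.1099, 0.3727]
ee_rot: [[-0.998, -0.062, -0.001], [-0.062, 0.998, -0.0], [0.001, -0.0, -1.0]]
wrist_force: [0.9, -0.1, -5.9]
gripper_width: 0.132
gripper_force: 30.0
```

```bash
python3 -c "
from h import *
go(.563,.1234,.310,93.8)"
```

```text
t 9.45 tcp [0.5612 0.1099 0.3727] yaw 93.54 now [-0.13  0.67  3.13] after turn [-0.14  0.67  3.13] turn -0.06 j6 -113.8 F [ 0.9 -0.1 -5.9] w 11.5 gf 30.0 tilt [ 7.e-04 -4.e-04 -1.e+00]
```

jog_arm([
  [-0.1,0.6,0,-0.06],
  [0,0.1,0.5,0],
  [0,0,0.9,0],
  [0,0,0.7,0],
  [0,0,0.4,0],
  [0,0,0,0],
  [0,0,0,0],
])

```text
time_s: 10.15
tcp_pos: [0.563, 0.1242, 0.323]
ee_rot: [[-0.998, -0.067, 0.001], [-0.067, 0.998, -0.0], [-0.001, -0.0, -1.0]]
wrist_force: [0.2, -0.4, -5.9]
gripper_width: 0.134
gripper_force: 30.0
```

```bash
python3 -c "
from h import *
im=eyes.capture('top');cv2.imwrite('pics/hov.png',cv2.resize(im[160:320,190:430],(800,533)))
go(.563,.1234,.308,93.8)"
```

```text
t 10.2 tcp [0.5631 0.1243 0.3235] yaw 93.82 now [ 0.01 -0.04  0.77] after turn [ 0.01 -0.04  0.77] turn 0.0 j6 -114.7 F [-0.3  0.8 -6.5] w 11.8 gf 30.0 tilt [-1.7e-03  3.0e-04 -1.0e+00]
```

View pics/hov.png

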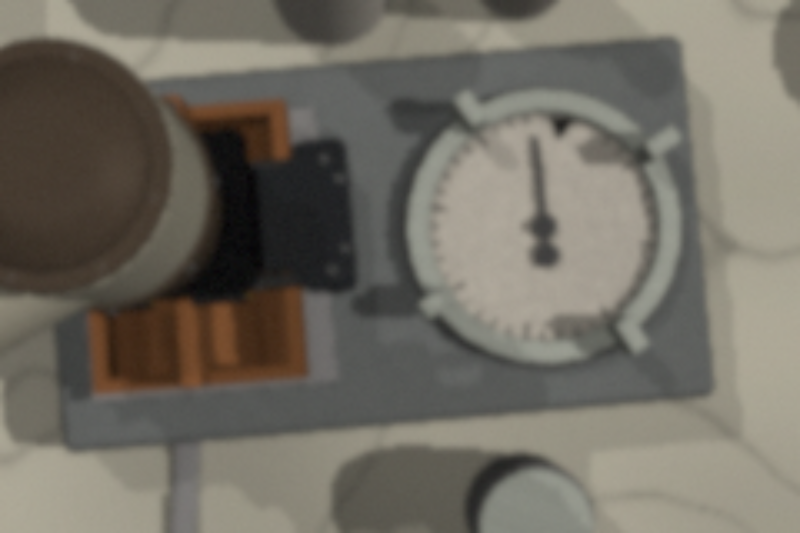

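The tray hovers squarely over the platform, its right wall at about (290,250). The dial is visible, centred at (545,228) in the crop, with its pointer still at zero load.

jog_arm([
  [0,0,0.3,0],
  [0,0,0.15,0],
  [0,0,0.1,0],
  [0,0,0.1,0],
  [0,0,0.1,0],
  [0,0,0.1,0],
  [0,0,0.05,0],
  [0,0,0,0],
])

```text
time_s: 11.0
tcp_pos: [0.5626, 0.1242, 0.3051]
ee_rot: [[-0.998, -0.067, 0.0], [-0.067, 0.998, -0.0], [-0.0, -0.0, -1.0]]
wrist_force: [-2.0, -0.4, -2.3]
gripper_width: 0.133
gripper_force: 30.0
```

jog_arm([
  [0,0,0.1,0],
  [0,0,0,0],
  [0,0,0,0],
])

```text
time_s: 11.3
tcp_pos: [0.5627, 0.1242, 0.3031]
ee_rot: [[-0.998, -0.067, 0.0], [-0.067, 0.998, -0.0], [-0.0, -0.0, -1.0]]
wrist_force: [-3.7, -1.1, -0.6]
gripper_width: 0.13
gripper_force: 30.0
```

jog_arm([
  [0,0,0,0],
  [0,0,0,0],
  [0,0,0,0],
  [0,0,0,0],
  [0,0,0,0],
], grip=45)

```text
time_s: 11.8
tcp_pos: [0.5629, 0.1243, 0.3029]
ee_rot: [[-0.998, -0.067, 0.001], [-0.067, 0.998, 0.0], [-0.001, 0.0, -1.0]]
wrist_force: [0.5, 0.3, 0.7]
gripper_width: 0.476
gripper_force: 0.0
```

jog_arm([
  [0,0,-0.3,0],
  [0,0,-0.6,0],
  [0,0,-1,0],
  [0,0,-1,0],
  [0,0,-1,0],
  [0,0,-1,0],
  [0,0,-1,0],
  [0,0,-1,0],
])

```text
time_s: 12.6
tcp_pos: [0.5625, 0.1241, 0.443]
ee_rot: [[-0.998, -0.067, 0.002], [-0.067, 0.998, 0.001], [-0.002, 0.0, -1.0]]
wrist_force: [0.7, -0.1, -0.7]
gripper_width: 0.516
gripper_force: 0.0
```

jog_arm([
  [1,0,0,0],
  [1,0,0,0],
  [1,0,0,0],
  [1,0,0,0],
  [1,0,0,0],
  [1,0,0,0],
  [0,0,0,0],
  [0,0,0,0],
])

```text
time_s: 13.4
tcp_pos: [0.4429, 0.1162, 0.4421]
ee_rot: [[-0.998, -0.067, 0.003], [-0.067, 0.998, 0.001], [-0.003, 0.001, -1.0]]
wrist_force: [0.5, -1.0, 0.1]
gripper_width: 0.518
gripper_force: 0.0
```

```bash
python3 -c "
from h import *
im=eyes.capture('top');cv2.imwrite('pics/rel.png',cv2.resize(im[160:310,190:420],(800,522),interpolation=cv2.INTER_CUBIC))
go(.563,.1234,.308,93.8)"
```

```text
t 13.45 tcp [0.4433 0.1163 0.4417] yaw 93.83 now [-5.98 -0.05  6.7 ] after turn [-6.   -0.04  6.68] turn 0.01 j6 -121.3 F [-0.4 -0.3 -0.8] w 45.1 gf 0.0 tilt [-1.9e-03  7.0e-04 -1.0e+00]
```

View pics/rel.png

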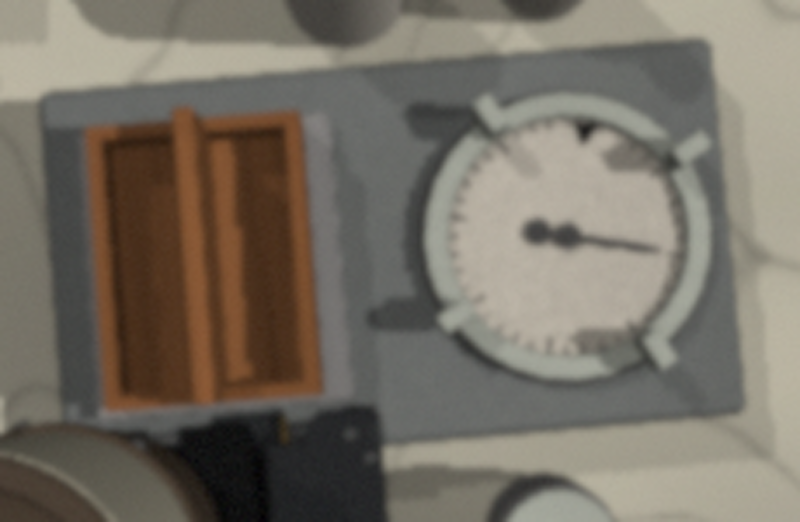

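The tray stands upright and released on the platform. The pointer tip is at (658,248) and the zero wedge at (585,132). The lugs are at (487,108), (692,152), (660,348) and (457,318).

```bash
cat >> h.py <<'E'
C0=np.array([.5757,-.0866])
def cw(P,C=C0): 
    d=np.atleast_2d(P)[:,:2]-C; return -np.degrees(np.arctan2(d[:,1],d[:,0])), np.linalg.norm(d,axis=1)
E
python3 - <<'E'
from h import *
f=lambda P:(np.array(P)+.5)*[230/800,150/522]-.5+[190,160]
X=back("top",f([(85,128),(300,112),(322,392),(103,410)]),.116)[:,:2]; print(X.round(4).tolist(),X.mean(0).round(4))
D=back("top",f([(568,235)]),.069);print("pivot",D)
print(cw(back("top",f([(658,248),(585,132)]),.069)))
L=back("top",f([(487,108),(692,152),(660,348),(457,318)]),.101);print(cw(L),L.round(4).tolist(),L.mean(0))
im=eyes.capture("top"); m=eyes.outline_of("top","bezel")
for n in("bezel","pointer","zero_mark","pointer_tip","dial_center"):
    d=eyes.spot_in("top",n); print(n,[(np.round(q["centre"],4).tolist(),q["conf"]) for q in d[:1]])
print(cal("top")[0].round(2).tolist())
E
```

```text
[[0.6373, 0.1892], [0.6445, 0.0689], [0.4881, 0.0585], [0.4799, 0.1799]] [0.5624 0.1241]
pivot [[ 0.57731057 -0.08542962  0.069     ]]
(array([97.45063267,  9.25312746]), array([0.052498  , 0.06348422]))
(array([ -34.52752835,   55.87615202,  144.99068887, -124.47876735]), array([0.08772432, 0.08135027, 0.08069933, 0.08354266])) [[0.648, -0.0369, 0.101], [0.6213, -0.1539, 0.101], [0.5096, -0.1329, 0.101], [0.5284, -0.0177, 0.101]] [ 0.57682928 -0.08536309  0.101     ]
bezel [([0.5806, -0.0838, 0.0582], 0.73)]
pointer [([0.5802, -0.0881, 0.0613], 0.41)]
zero_mark [([0.5703, -0.0838, 0.0636], 0.57)]
pointer_tip [([0.577, -0.0835, 0.0617], 0.42)]
dial_center [([0.578, -0.0364, 0.0577], 0.97)]
[[438.22, 0.0, 311.83], [0.0, 438.22, 243.91], [0.0, 0.0, 1.0]]
```

```bash
python3 -c "
from h import *
go(.509,-.1335,.257,125.2)"
```

```text
t 13.8 tcp [0.4433 0.1163 0.4405] yaw 93.79 now [ -2.45 -12.68   9.18] after turn [  4.52 -12.1    9.17] turn -6.85 j6 -121.3 F [-0.1 -0.1  0.2] w 44.7 gf 0.0 tilt [ 5.e-04 -4.e-04 -1.e+00]
```

jog_arm([
  [-0.2,-1,0,0],
  [-0.2,-1,0,0],
  [-0.2,-1,0,0],
  [-0.2,-1,0,0],
  [-0.2,-1,0,0],
  [-0.2,-1,0,0],
  [-0.2,-1,0,0],
  [-0.2,-1,0,0],
  [-0.2,-1,0,0],
  [-0.2,-1,0,0],
])

```text
time_s: 14.8
tcp_pos: [0.4965, -0.0816, 0.4406]
ee_rot: [[-0.998, -0.066, -0.0], [-0.066, 0.998, -0.0], [0.0, -0.0, -1.0]]
wrist_force: [0.1, -0.4, -0.1]
gripper_width: 0.519
gripper_force: 0.0
```

jog_arm([
  [-0.2,-1,0,0],
  [-0.2,-1,0,0],
  [-0.1,-0.7,0,0],
  [0,0,0.5,-1],
  [0,0,1,-1],
  [0,0,1,-1],
  [0,0,1,-1],
  [0,0,1,-1],
  [0,0,0,-1],
  [0,0,0,-0.85],
])

```text
time_s: 15.8
tcp_pos: [0.5098, -0.1339, 0.3498]
ee_rot: [[-0.815, -0.579, -0.002], [-0.579, 0.815, -0.0], [0.002, 0.001, -1.0]]
wrist_force: [0.5, -0.0, 1.0]
gripper_width: 0.52
gripper_force: 0.0
```

```bash
python3 -c "
from h import *
go(.509,-.1335,.257,125.2)"
```

```text
t 15.8 tcp [ 0.5098 -0.1339  0.3498] yaw 125.4 now [0.01 0.03 4.64] after turn [0.02 0.04 4.64] turn 0.04 j6 -57.5 F [ 0.5 -0.   1. ] w 45.2 gf 0.0 tilt [ 0.0018  0.0011 -1.    ]
```

jog_arm([
  [0,0,1,0],
  [0,0,1,0],
  [0,0,1,0],
  [0,0,1,0],
  [0,0,0.4,0],
  [0,0,0.2,0],
  [0,0,0,0],
])

```text
time_s: 16.5
tcp_pos: [0.51, -0.1339, 0.2588]
ee_rot: [[-0.817, -0.577, -0.0], [-0.577, 0.817, -0.0], [0.0, -0.0, -1.0]]
wrist_force: [-0.7, -0.5, 0.2]
gripper_width: 0.518
gripper_force: 0.0
```

jog_arm([
  [0,0,0,0],
  [0,0,0,0],
  [0,0,0,0],
  [0,0,0,0],
  [0,0,0,0],
], grip=0)

```text
time_s: 17.0
tcp_pos: [0.5097, -0.1338, 0.259]
ee_rot: [[-0.817, -0.577, 0.0], [-0.577, 0.817, 0.0], [-0.0, -0.0, -1.0]]
wrist_force: [-1.0, 1.8, 0.4]
gripper_width: 0.15
gripper_force: 0.8
```

```bash
python3 -c "
from h import *
go(.509,-.1335,.257,125.2)"
```

```text
t 17.0 tcp [ 0.5097 -0.1338  0.259 ] yaw 125.21 now [0.02 0.03 0.1 ] after turn [0.02 0.03 0.1 ] turn 0.0 j6 -57.7 F [-1.   1.8  0.4] w 13.0 gf 0.8 tilt [-3.e-04 -1.e-04 -1.e+00]
```

jog_arm([
  [-0.01,0.33,0,1],
  [-0.015,0.33,0,1],
  [-0.01,0.33,0,1],
  [-0.015,0.33,0,1],
  [-0.015,0.33,0,1],
  [0,0,0,0],
])

```text
time_s: 17.6
tcp_pos: [0.4965, -0.1035, 0.2589]
ee_rot: [[-0.977, -0.213, 0.0], [-0.213, 0.977, 0.0], [-0.0, -0.0, -1.0]]
wrist_force: [0.9, -0.3, 0.1]
gripper_width: 0.133
gripper_force: 30.0
```

```bash
cat >> h.py <<'E'
def arc(C=(.5768,-.0857)):
    s=sense(); R=np.array(s["ee_rot"]); p=np.array(s["tcp_pos"][:2])-C; ph=-np.degrees(np.arctan2(p[1],p[0]))%360
    print("t",round(s["time_s"],2),"phi",ph.round(2),"r",np.linalg.norm(p).round(4),"yaw-tangent",((np.degrees(np.arctan2(R[1,1],R[0,1]))+ph-90+90)%180-90).round(2),"j6",s["joints"][5].round(1),"F",np.round(s["wrist_force"],1),"M",np.round(s["moment"],2),"w",round(s["gripper_width"]*87,1),"gf",round(s["gripper_force"],1),"z",s["tcp_pos"][2].round(4))
E
python3 -c "
from h import *
arc()"
```

```text
t 17.6 phi 167.49 r 0.0823 yaw-tangent -0.19 j6 -84.3 F [ 0.9 -0.3  0.1] M [-0.23 -0.01 -0.19] w 11.5 gf 30.0 z 0.2589
```

jog_arm([
  [-0.01,0.33,0,1],
  [-0.015,0.33,0,1],
  [-0.01,0.33,0,1],
  [-0.015,0.33,0,1],
  [-0.015,0.33,0,1],
  [-0.01,0.33,0,1],
  [-0.015,0.33,0,1],
  [-0.01,0.33,0,1],
  [-0.015,0.33,0,1],
  [-0.015,0.33,0,1],
])

```text
time_s: 18.6
tcp_pos: [0.5085, -0.0408, 0.259]
ee_rot: [[-0.833, 0.553, -0.0], [0.553, 0.833, -0.0], [-0.0, -0.0, -1.0]]
wrist_force: [-0.2, -2.2, 0.7]
gripper_width: 0.138
gripper_force: 30.0
```

jog_arm([
  [-0.01,0.33,0,1],
  [-0.015,0.33,0,1],
  [-0.01,0.33,0,1],
  [0,0,0,0],
  [0,0,0,0],
])

```text
time_s: 19.1
tcp_pos: [0.5212, -0.0257, 0.259]
ee_rot: [[-0.68, 0.733, 0.001], [0.733, 0.68, 0.0], [-0.0, 0.001, -1.0]]
wrist_force: [-0.0, -0.1, 2.0]
gripper_width: 0.136
gripper_force: 30.0
```

```bash
python3 -c "
from h import *
im=eyes.capture('top');cv2.imwrite('pics/d1.png',cv2.resize(im[180:280,305:405],(600,600),interpolation=cv2.INTER_CUBIC))
arc()"
```

```text
t 19.15 phi 227.15 r 0.0818 yaw-tangent -0.03 j6 -152.2 F [0.7 0.1 1.7] M [-0.06 -0.09 -0.13] w 11.5 gf 30.0 z 0.259
```

View pics/d1.png

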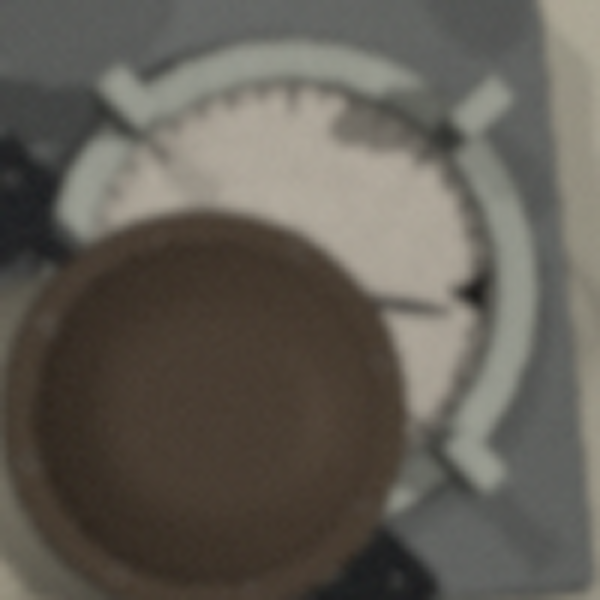

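The zero wedge is at (468,292) and the pointer tip at (448,309), so a few degrees of clockwise turn remain.

```bash
cat >> h.py <<'E'
def dial(C=(.5768,-.0857),lo=60,hi=130):
    """dark profile by angle in two rings: pointer (r 38-54 mm) and wedge (r 57-65 mm), within lo..hi deg clockwise"""
    g=cv2.cvtColor(eyes.capture("top"),cv2.COLOR_BGR2GRAY).astype(np.float32)
    A=np.arange(lo,hi,.25); out={}
    for n,rs in(("ptr",np.arange(.032,.053,.001)),("wedge",np.arange(.057,.065,.001))):
        a,rr=np.meshgrid(np.radians(A),rs); P=np.c_[(C[0]+rr*np.cos(a)).ravel(),(C[1]-rr*np.sin(a)).ravel(),np.full(a.size,.067)]
        uv=proj("top",P).astype(np.float32); v=cv2.remap(g,uv[:,:1],uv[:,1:],cv2.INTER_CUBIC).reshape(a.shape).mean(0)
        i=v.argmin(); w=np.clip(np.median(v)-v,0,None)*(abs(A-A[i])<6); w=np.clip(w-.3*w.max(),0,None); out[n]=(w*A).sum()/w.sum(); print(n,"min",A[i],"centroid",out[n].round(2),"depth",w.max().round(0))
    print("to turn cw",(out["ptr"]-out["wedge"]).round(2))
E
python3 -c "
from h import *
print(proj('top',[.5768,-.0857,.067]))
for C in((.5768,-.0857),(.5755,-.0866),(.576,-.085)): dial(C,75,115)"
```

```text
[[352.9692506  227.49983274]]
ptr min 99.75 centroid 99.88 depth 33.0
wedge min 92.5 centroid 92.43 depth 63.0
to turn cw 7.46
ptr min 98.25 centroid 98.22 depth 35.0
wedge min 91.5 centroid 91.23 depth 64.0
to turn cw 6.99
ptr min 98.5 centroid 98.65 depth 33.0
wedge min 91.75 centroid 91.68 depth 60.0
to turn cw 6.96
```

jog_arm([
  [-0.01,0.25,0,0.75],
  [-0.01,0.25,0,0.75],
  [0,0,0,0],
  [0,0,0,0],
  [0,0,0,0],
])

```text
time_s: 19.8
tcp_pos: [0.5289, -0.0194, 0.2589]
ee_rot: [[-0.586, 0.81, 0.001], [0.81, 0.586, 0.0], [-0.0, 0.001, -1.0]]
wrist_force: [1.3, -0.1, 2.8]
gripper_width: 0.133
gripper_force: 30.0
```

```bash
python3 -c "
from h import *
for C in((.5768,-.0857),(.5755,-.0866),(.576,-.085)): dial(C,75,120)
im=eyes.capture('top');cv2.imwrite('pics/d2.png',cv2.resize(im[180:280,305:405],(600,600),interpolation=cv2.INTER_CUBIC))
arc()"
```

```text
ptr min 99.5 centroid 99.51 depth 42.0
wedge min 99.5 centroid 99.52 depth 66.0
to turn cw -0.0
ptr min 98.0 centroid 97.94 depth 42.0
wedge min 98.5 centroid 98.52 depth 67.0
to turn cw -0.58
ptr min 98.25 centroid 98.29 depth 42.0
wedge min 98.5 centroid 98.66 depth 65.0
to turn cw -0.37
t 20.0 phi 234.19 r 0.0818 yaw-tangent 0.05 j6 -159.6 F [0.9 0.1 1.8] M [-0.22 -0.28 -0.09] w 11.6 gf 30.0 z 0.259
```

View pics/d2.png

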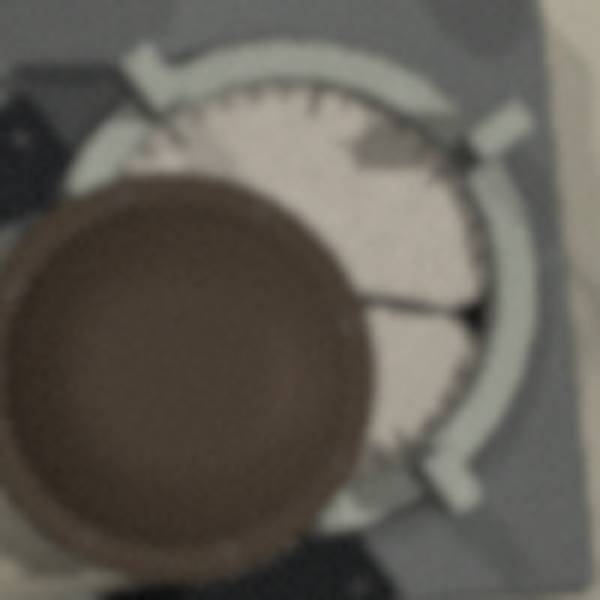

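The pointer line now meets the wedge at (470,313). I'll release and lift straight up, then check again.

jog_arm([
  [0,0,0,0],
  [0,0,0,0],
  [0,0,0,0],
  [0,0,0,0],
  [0,0,0,0],
], grip=40)

```text
time_s: 20.5
tcp_pos: [0.5288, -0.0193, 0.2586]
ee_rot: [[-0.585, 0.811, -0.0], [0.811, 0.585, -0.0], [0.0, -0.0, -1.0]]
wrist_force: [0.2, 1.0, -0.7]
gripper_width: 0.438
gripper_force: 0.0
```

jog_arm([
  [0,0,-0.5,0],
  [0,0,-1,0],
  [0,0,-1,0],
  [0,0,-1,0],
  [0,0,-1,0],
  [0,0,-1,0],
  [0,0,-1,0],
  [0,0,-1,0],
  [0,0,-1,0],
  [0,0,0,0],
])

```text
time_s: 21.5
tcp_pos: [0.5292, -0.0194, 0.4327]
ee_rot: [[-0.586, 0.81, 0.007], [0.81, 0.586, 0.001], [-0.004, 0.006, -1.0]]
wrist_force: [-0.3, 0.4, -0.6]
gripper_width: 0.461
gripper_force: 0.0
```

```bash
python3 -c "
from h import *
go(.40,-.25,.42,35)"
```

```text
t 21.5 tcp [ 0.5292 -0.0194  0.4327] yaw 35.86 now [ -5.56 -11.99   0.58] after turn [ -5.74 -11.9    0.63] turn 0.19 j6 -159.7 F [-0.3  0.4 -0.6] w 40.1 gf 0.0 tilt [-0.0036  0.0065 -1.    ]
```

jog_arm([
  [-0.5,-1,0,0],
  [-0.5,-1,0,0],
  [-0.5,-1,0,0],
  [-0.5,-1,0,0],
  [-0.5,-1,0,0],
  [-0.5,-1,0,0],
  [-0.5,-1,0,0],
  [-0.5,-1,0,0],
  [-0.5,-1,0,0],
  [-0.5,-1,0,0],
])

```text
time_s: 22.5
tcp_pos: [0.4244, -0.2181, 0.4284]
ee_rot: [[-0.585, 0.811, -0.001], [0.811, 0.585, 0.0], [0.001, -0.0, -1.0]]
wrist_force: [0.8, 0.4, -0.2]
gripper_width: 0.46
gripper_force: 0.0
```

jog_arm([
  [-0.5,-1,0,0],
  [-0.5,-1,0,0],
  [0,0,0,0],
  [0,0,0,0],
  [0,0,0,0],
  [0,0,0,0],
])

```text
time_s: 23.1
tcp_pos: [0.4049, -0.2565, 0.4287]
ee_rot: [[-0.586, 0.81, -0.0], [0.81, 0.586, 0.0], [0.0, 0.0, -1.0]]
wrist_force: [-0.1, 0.3, -0.3]
gripper_width: 0.462
gripper_force: 0.0
```

```bash
python3 -c "
from h import *
for C in((.5768,-.0857),(.5755,-.0866),(.576,-.085)): dial(C,75,120)
im=eyes.capture('top')
c=np.zeros((600,800,3),np.uint8);c[:400,:400]=cv2.resize(im[180:280,305:405],(400,400),interpolation=cv2.INTER_CUBIC);c[:400,400:]=cv2.resize(im[50:350,150:450],(400,400))
cv2.imwrite('pics/d3.png',c)
print([(n,np.round(d[0]['centre'],3)) for n in ['can','bottle','film_roll','wrench','tape','carton','bolt_tray','tray'] for d in [eyes.spot_in('top',n)] if d])
go(.4,-.25,.42,35)"
```

```text
ptr min 99.5 centroid 99.52 depth 44.0
wedge min 99.5 centroid 99.49 depth 68.0
to turn cw 0.03
ptr min 98.0 centroid 97.96 depth 44.0
wedge min 98.25 centroid 98.51 depth 69.0
to turn cw -0.55
ptr min 98.25 centroid 98.28 depth 45.0
wedge min 98.5 centroid 98.66 depth 67.0
to turn cw -0.38
[('can', array([ 0.405, -0.06 ,  0.098])), ('bottle', array([ 0.736, -0.075,  0.127])), ('film_roll', array([0.723, 0.042, 0.151])), ('wrench', array([0.374, 0.145, 0.009])), ('tape', array([ 0.697, -0.342,  0.046])), ('carton', array([0.705, 0.382, 0.083])), ('bolt_tray', array([0.479, 0.409, 0.034])), ('tray', array([0.563, 0.121, 0.079]))]
t 23.7 tcp [ 0.4045 -0.2571  0.4287] yaw 35.83 now [0.42 0.02 0.44] after turn [0.42 0.02 0.44] turn 0.18 j6 -131.2 F [ 0.1 -0.5 -0.2] w 39.9 gf 0.0 tilt [ 0.  0. -1.]
```

View pics/d3.png

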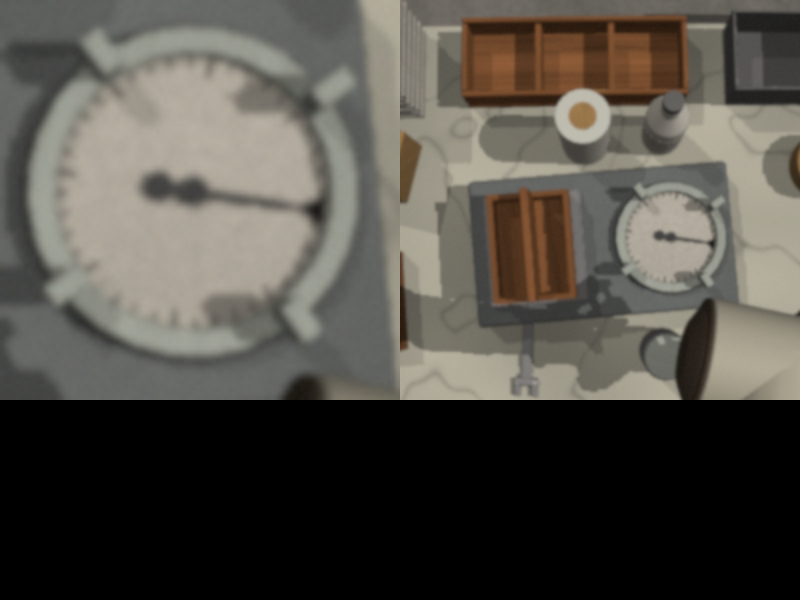

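The pointer tip runs straight into the wedge at (315,208), and the tray stands upright on the platform. The other items are where they were; the can is partly hidden by the arm.

```bash
python3 -c "
from h import *
print(r.finish_job())"
```

```text
the job is handed in; nothing more can be done
None
```

The tray is on the middle of the scale platform and released, the bezel's zero mark is within about 0.5° of the pointer tip by camera, and the job was handed in at about 24 s.

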